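# Put the muddler away in the bar caddy

### The job

Put the dark wooden muddler away: stand it, foot down, in the one empty well of the wooden bar caddy (the well with the cork pad at its bottom) and let go. Lower it in gently rather than dropping it, and leave the two bitters bottles standing in their wells.

Things in the scene. Friction and masses are not known exactly. Their poses are not given: they have to be found in the camera images.
- muddler: dark walnut stick, 185 mm tall (all sizes in mm), starting upright on its wider foot on the worktop near a brass jigger and a brass stopper (80 and 62 tall). Foot 33 diameter up to 28 above its underside, shaft 21 diameter from 28 to 150, head 27 diameter from 150 to 182. About 0.12 kg. Origin: centre of the underside; z up along the stick.
- pad: cork disc 54 mm diameter, 3 thick, in the empty well. Origin: centre of its underside, on the well axis, 8 above the worktop; z up, y along the row. The caddy is a fixed wooden block 86 x 252, 60 high: three wells in a row, 58 diameter, 80 apart, open at the top; any one may be the empty one. The other two hold bottles whose caps reach 142 above the worktop.
- bitters_red: red-capped small amber bottle with a pale label, 134 mm tall; body 48 diameter up to 80, then a neck and cap 25 diameter. It stands in one of the caddy's other two wells and is to stay there. Origin: centre of its underside; z up.
- bitters_green: green-capped small amber bottle with a pale label, 134 mm tall; body 48 diameter up to 80, then a neck and cap 25 diameter. It stands in one of the caddy's other two wells and is to stay there. Origin: centre of its underside; z up.
Things that resemble listed ones, but are neither listed nor needed, are in the scene too. Leave any pink or turquoise look-alike of the bitters_red alone.

How it is judged:
By the outcome, as a careful person would: the job done as asked, in the order asked, and still so for the second after the job is handed in, with the robot touching nothing.
It also fails if it takes over 35 s, if anything falls off the work surface, if the arm or the gripper's body presses on something with over 40 N, if the wrist force passes 120 N, or if a joint passes its speed limit or range.

### The arm

A 6-joint arm with a two-finger parallel gripper is mounted at the origin on a cart in front of the work surface, level with it; the furniture and walls round the work are solid. World frame = base frame: x ahead of the robot, y to its left, z up, the work surface at z = 0. Lengths are in m, angles in degrees, forces in N, time in s.
With the tool pointing down it reaches from about 0.35 to 0.975 m from the base axis. Payload 17.4 kg.
Tool frame: the origin (TCP) lies midway between the tips of the shut fingers; the grasp point (between the pads) lies 19 mm behind it; z points along the fingers, y is the line along which they close (so a half turn about z gives the same grasp; the last joint's range is limited). The gripper opens to 85 mm and grips with 20 to 120 N. Pads are 22 mm wide; open, the fingers measure 114 mm over their backs; the gripper's body (76 mm by 85 mm) begins 54 mm behind the grasp point. The pads swing forward as they close: fully open they stand 13 mm farther back than shut.
Start: joints at [-65.764, 6.646, 82.598, -0, 90.757, -2.166], TCP at [0.3, -0.605, 0.231] pointing down, gripper open.
Joint ranges: [-162.19, 162.19], [-47.58, 125.68], [4.15, 143.07], [-65.23, 245.23], [0.69, 171.88], [-170.13, 170.13]. Speed limits (degrees/s): [108.29, 108.29, 127.2, 180, 180, 180].

### API

Orientations are given as [roll, pitch, yaw] about the fixed x, y, z axes, in that order (R = Rz(yaw) Ry(pitch) Rx(roll)).
In Python, from station import arm, eyes gives the robot as it stands.
- The arm moves only by the tool drive_tool, never from a script. Its argument "moves" is a list that holds one entry, the list of rows, each a list of 7 numbers: the closure, from -1 (fully open) to 1 (shut), so that 0 is half open, then the shift along the tool's x, y, z in cm, then the turn, a rotation vector about the tool's x, y, z in rad. In form: [[[claw, x, y, z, wx, wy, wz], ...]]. A call has 1 to 10 rows; each row is the pose to reach, as a shift and turn from the pose commanded when the call began, along the tool's axes at that moment; what a row does not reach only later rows make up. A row lasts 1/8 s, in which the tool goes at most 62.5 mm and 10.7 degrees, less where a joint would pass 70% of its speed; a pose out of reach is approached as far as the arm can. A call with a gripper value outside its range is refused whole. The fingers move at their own pace and stop on an object; "newtons" is the grip in N (left out, the last holds). Time passes only in rows, so rows that repeat a pose let the fingers close. It gives the time, the measured TCP pose, the force, the opening and the grip force at its end, in the units of the state.
- arm.get_state(): the state, without advancing time (a new reading comes with each control period).
- eyes.read_camera(name): name is "side" or "top" or "wrist"; returns (picture, depth): 400x640x3 uint8, red, green, blue; 400x640 float32, m along the optical axis (not along the pixel's ray), 0 where there is no reading.
- eyes.camera_info(name): a dict with "fx", "fy", "cx", "cy" (pixels), "world_to_cam" (4x4, takes a point from world to camera coordinates). Camera axes: x right, y down, z forward; pixel columns grow to the right and rows downward; lengths in m; the calibration is good to about 2 mm. A picture is of the moment at which its call begins: read the wrist's pose just before it. camera_info takes no time and is no camera call; for the wrist camera it gives the pose at the moment of the call.
- arm.hand_in(): hands the job in; it is judged then, once.
The state is a dict: "t": time; "joint_pos": joint angles; "joint_velocities": joint speeds; "joint_efforts": joint torques, N m; "ee_pos": TCP position; "orientation": TCP orientation; "force": force on the tool from outside, world axes, zero at the start; "ft_torque": the same for the moment, N m; "opening": finger opening in m; "grasp_force": force on a finger pad.
Only numpy, scipy, OpenCV 4.12 (cv2) and the standard library are available. Lean on these libraries where they do the work, as an engineer would, in place of code of your own. Each camera call takes 0.05 s, during which the arm holds its last target. There are 200 camera calls.

## Working session

There is one attempt and no reset: what is moved stays moved. The work goes in short steps, Python scripts to look and compute and a tool call to move; the robot and the scene stay as the last step left them, time stands still between calls to the robot, and variables do not carry over. Pictures are saved under pics/ and viewed, at most 10 in all, crops included, and the job is handed in when it is done.

Besides the shell and the picture viewer there is one more tool, called after ">>>" by a JSON object that holds its "method" and its "body". drive_tool: Moves the arm, as the interface text tells. Its arguments: {"type":"object","properties":{"moves":{"type":"array"},"newtons":{"type":"number"}},"required":["moves"]}

```bash
mkdir -p pics
cat > h.py <<'E'
import numpy as np, cv2
from station import arm, eyes
def snap(n,tag):
    i=eyes.camera_info(n); p,d=eyes.read_camera(n)
    cv2.imwrite(f'pics/{tag}.png',p[:,:,::-1]); np.savez(f'pics/{tag}.npz',p=p,d=d,K=[i[k] for k in('fx','fy','cx','cy')],T=i['world_to_cam'])
def pts(tag):
    z=np.load(f'pics/{tag}.npz'); fx,fy,cx,cy=z['K']; d=z['d']; v,u=np.mgrid[:400,:640]
    P=np.stack([(u-cx)/fx*d,(v-cy)/fy*d,d,np.ones_like(d)],-1)@np.linalg.inv(z['T']).T
    P=P[...,:3]; P[d==0]=np.nan; return P
E
python3 - <<'E'
from h import *
snap('top','t0'); snap('side','s0')
s=arm.get_state(); print(s['t'],s['ee_pos'],s['orientation'],s['opening'])
E
```

```text
0.1 [ 0.30006677 -0.60443609  0.23064053] [-1.79941408e+02 -2.64400011e-03  2.64029576e+01] 0.08496533470397807
```

View pics/t0.png

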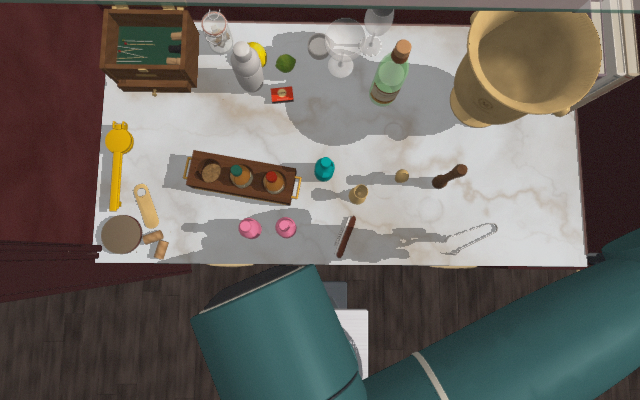

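View pics/s0.png

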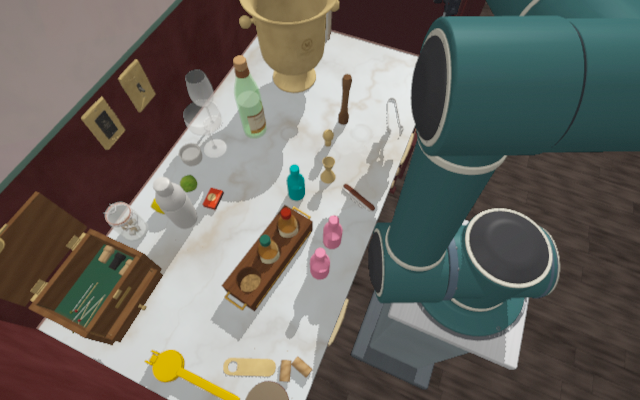

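The top view shows the upright dark stick with its head at (461,170) and foot at (438,183). A second dark stick at (346,236) lies flat, so the upright one fits the muddler. The caddy wells are at (211,172), which looks empty, (241,176) with the green cap and (274,182) with the red cap. The side view agrees: stick (345,100), empty well (250,283). I'll confirm both in a crop and measure.

Run:
```python
from h import *
t=cv2.imread('pics/t0.png')
a=cv2.resize(t[145:255,330:490],None,fx=4,fy=4,interpolation=2)[:,:400*2]
s=cv2.resize(t[140:215,170:310],None,fx=4,fy=4,interpolation=2)
w=max(a.shape[1],s.shape[1]);a=a[:290]
im=np.zeros((a.shape[0]+s.shape[0],w,3),np.uint8);im[:a.shape[0],:a.shape[1]]=a;im[a.shape[0]:,:s.shape[1]]=s
cv2.imwrite('pics/crop.png',im)
for tag,L in (('t0',[(461,170),(449,177),(438,183),(211,172),(241,173),(272,177),(324,163),(358,190),(402,175),(194,153),(297,205),(350,225)]),('s0',[(347,77),(345,100),(343,120),(250,283),(265,240),(286,212)])):
    P=pts(tag)
    for u,v in L: print(tag,u,v,np.round(P[v,u],3))
    if 1:
        # blobs near muddler
        if tag=='t0': r=P[150:200,425:475].reshape(-1,3)
        else: r=P[65:130,330:360].reshape(-1,3)
        for lo,hi in((.03,.06),(.06,.09),(.09,.12),(.12,.145),(.155,.178),(.18,.195)):
            q=r[(r[:,2]>lo)&(r[:,2]<hi)]; print(tag,lo,len(q),np.round(q.min(0),3) if len(q) else'',np.round(q.max(0),3) if len(q) else '',np.round(q.mean(0),4) if len(q) else '')
# caddy top
for tag,(a,b,c,d) in (('t0',(145,210,175,310)),('s0',(195,315,215,320))):
    r=pts(tag)[a:b,c:d].reshape(-1,3); q=r[(r[:,2]>.054)&(r[:,2]<.066)]
    print(tag,len(q),cv2.minAreaRect((q[:,:2]*1000).astype(np.float32)))
```

```text
t0 461 170 [ 0.464 -0.34   0.182]
t0 449 177 [ 0.461 -0.335  0.115]
t0 438 183 [ 0.459 -0.332  0.038]
t0 211 172 [0.486 0.232 0.01 ]
t0 241 173 [0.463 0.139 0.128]
t0 272 177 [0.452 0.068 0.142]
t0 324 163 [ 0.487 -0.048  0.131]
t0 358 190 [ 0.438 -0.134  0.049]
t0 402 175 [ 0.474 -0.239  0.061]
t0 194 153 [0.524 0.265 0.056]
t0 297 205 [0.406 0.015 0.001]
t0 350 225 [ 0.356 -0.117  0.014]
t0 0.03 74 [ 0.452 -0.352  0.03 ] [ 0.48  -0.327  0.059] [ 0.4629 -0.3355  0.0416]
t0 0.06 39 [ 0.457 -0.344  0.061] [ 0.475 -0.332  0.09 ] [ 0.4642 -0.3358  0.0728]
t0 0.09 39 [ 0.457 -0.344  0.091] [ 0.473 -0.332  0.119] [ 0.4626 -0.3358  0.1048]
t0 0.12 24 [ 0.457 -0.344  0.12 ] [ 0.473 -0.331  0.145] [ 0.4629 -0.3351  0.1307]
t0 0.155 61 [ 0.453 -0.354  0.156] [ 0.48  -0.328  0.178] [ 0.4627 -0.3348  0.1698]
t0 0.18 78 [ 0.456 -0.351  0.18 ] [ 0.477 -0.329  0.187] [ 0.4658 -0.341   0.1827]
s0 347 77 [ 0.466 -0.335  0.185]
s0 345 100 [ 0.464 -0.333  0.1  ]
s0 343 120 [ 0.462 -0.326  0.021]
s0 250 283 [0.486 0.229 0.01 ]
s0 265 240 [0.465 0.154 0.142]
s0 286 212 [0.453 0.073 0.141]
s0 0.03 73 [ 0.452 -0.342  0.03 ] [ 0.48  -0.321  0.059] [ 0.4649 -0.3309  0.043 ]
s0 0.06 50 [ 0.458 -0.339  0.06 ] [ 0.478 -0.328  0.09 ] [ 0.4663 -0.3323  0.0751]
s0 0.09 48 [ 0.458 -0.342  0.091] [ 0.474 -0.328  0.119] [ 0.4652 -0.3321  0.1053]
s0 0.12 44 [ 0.457 -0.339  0.12 ] [ 0.475 -0.326  0.145] [ 0.4655 -0.3309  0.1329]
s0 0.155 67 [ 0.454 -0.344  0.156] [ 0.479 -0.324  0.178] [ 0.4645 -0.3296  0.1681]
s0 0.18 30 [ 0.46  -0.349  0.18 ] [ 0.478 -0.326  0.185] [ 0.4681 -0.3367  0.1823]
t0 2422 ((467.9939270019531, 150.07371520996094), (252.0426788330078, 86.60126495361328), 80.2526626586914)
s0 2238 ((424.8919677734375, 160.61355590820312), (251.9043731689453, 175.22854614257812), 80.4100112915039)
```

View pics/crop.png

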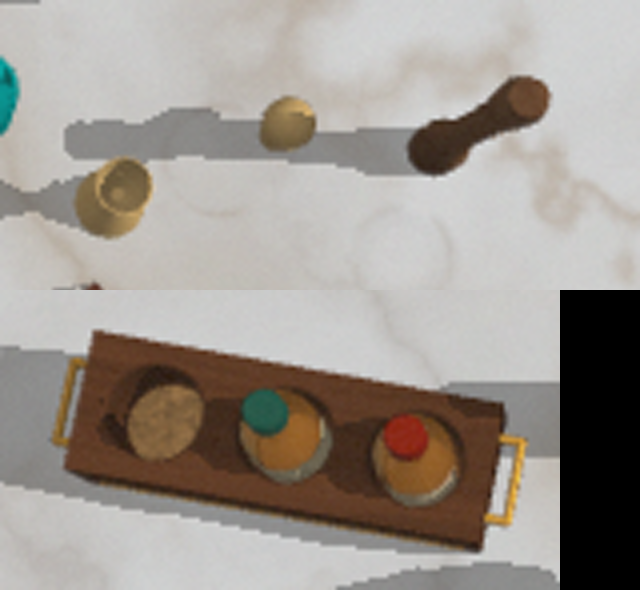

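The crop shows the upright stick, with the brass stopper (288,125) and jigger (113,195) beside it. In the caddy, only the left well (165,420) shows cork. That puts the muddler axis near (0.467, -0.339). Its head top is at 0.183, as it should be. The caddy measures 252x86, which matches, and gives an empty well at (0.481, 0.229). I'll move above the muddler first.

>>> {"method": "drive_tool", "body": {"moves": [[[-1,3,-1.8,0,0,0,0],[-1,8,-4.9,0,0,0,0],[-1,13,-8,0,0,0,0],[-1,18,-11,0,0,0,0],[-1,23,-14.1,0,0,0,0],[-1,26,-15.9,0,0,0,0],[-1,26.8,-16.4,0,0,0,0],[-1,26.8,-16.4,0,0,0,0]]]}}

```text
t: 1.1
ee_pos: [0.4672, -0.3385, 0.2311]
orientation: [-180.0, 0.0, 26.4]
force: [-1.1, -0.3, -0.2]
opening: 0.0851
grasp_force: 0.0
```

Run:
```python
from h import *
s=arm.get_state(); print(s['t'],s['ee_pos'],s['orientation'])
snap('wrist','w1'); snap('top','t1'); snap('side','s1')
P=pts('w1'); r=P.reshape(-1,3); q=r[(r[:,2]>.178)&(r[:,2]<.19)&(np.hypot(r[:,0]-.467,r[:,1]+.339)<.03)]; print(len(q),q.min(0),q.max(0),q.mean(0))
```

```text
1.1 [ 0.46723649 -0.33852583  0.23112645] [-1.79988378e+02  1.68630000e-02  2.64408405e+01]
1062 [ 0.45736747 -0.35183329  0.17801504] [ 0.48038162 -0.32862856  0.1853579 ] [ 0.46935516 -0.34001539  0.18199035]
```

View pics/w1.png

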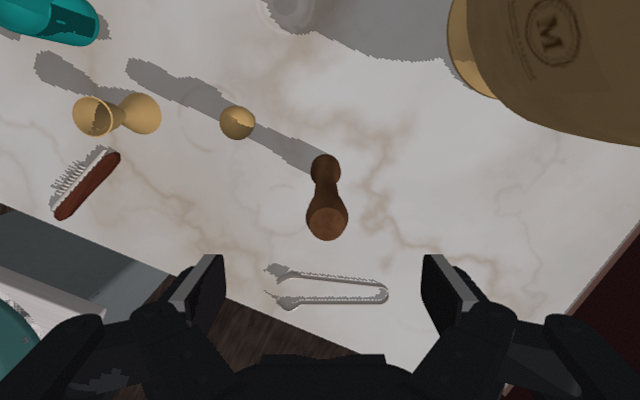

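The wrist view shows the muddler's head at (327,220), centred between the fingers (222 to 425). It measures at (0.468, -0.340). Next I lower and close on the head, whose centre is at 0.166.

>>> {"method": "drive_tool", "body": {"moves": [[[-1,0,0.1,2.5,0,0,0],[-1,0,0.1,5,0,0,0],[-1,0,0.1,7.5,0,0,0],[-1,0,0.1,8.8,0,0,0],[-1,0,0.1,8.8,0,0,0],[0.2,0,0.1,8.8,0,0,0],[0.6,0,0.1,8.8,0,0,0],[1,0,0.1,8.8,0,0,0],[1,0,0.1,8.8,0,0,0],[1,0,0.1,8.8,0,0,0]]], "newtons": 40}}

```text
t: 2.5
ee_pos: [0.4679, -0.3396, 0.1439]
orientation: [179.9, -0.0, 26.4]
force: [0.5, -1.6, 4.8]
opening: 0.026
grasp_force: 39.4
```

>>> {"method": "drive_tool", "body": {"moves": [[[1,0,0,0,0,0,0],[1,0,0,0,0,0,0],[1,0,0,0,0,0,0]]]}}

```text
t: 2.88
ee_pos: [0.4679, -0.3396, 0.1439]
orientation: [179.9, -0.0, 26.4]
force: [-0.4, -1.6, 5.1]
opening: 0.0259
grasp_force: 39.4
```

>>> {"method": "drive_tool", "body": {"moves": [[[1,0,0,-1,0,0,0],[1,0,0,-4,0,0,0],[1,0,0,-8,0,0,0],[1,0,0,-12,0,0,0],[1,0,0,-16,0,0,0],[1,0,0,-18.5,0,0,0],[1,0,0,-19,0,0,0],[1,0,0,-19,0,0,0]]]}}

```text
t: 3.88
ee_pos: [0.4676, -0.3394, 0.3325]
orientation: [-180.0, 0.0, 26.4]
force: [0.2, 0.4, -1.7]
opening: 0.0264
grasp_force: 39.6
```

```bash
cat >> h.py <<'E'
def stick(tag,c,zf,box=.035):
    # per-height extents of the stick near xy c, foot height zf
    r=pts(tag).reshape(-1,3); r=r[np.hypot(r[:,0]-c[0],r[:,1]-c[1])<box]
    for lo in np.arange(zf,zf+.15,.025):
        q=r[(r[:,2]>lo)&(r[:,2]<lo+.025)]
        if len(q)>5: print(tag,round(lo,3),len(q),np.round(np.median(q,0),4),np.round(q.min(0)[:2],3),np.round(q.max(0)[:2],3))
E
python3 - <<'E'
from h import *
s=arm.get_state(); print(s['t'],s['ee_pos'],s['orientation'],s['force'])
snap('side','s2'); snap('top','t2')
stick('s2',s['ee_pos'][:2],.17); stick('t2',s['ee_pos'][:2],.17)
c,sn=np.cos(np.radians(26.4)),np.sin(np.radians(26.4))
d=np.array([.4815,.229])-s['ee_pos'][:2]; print(d@[c,sn],d@[sn,-c])
a=cv2.imread('pics/s2.png');
cv2.imwrite('pics/s2b.png',np.vstack([cv2.resize(a[20:170,250:510],None,fx=3,fy=2,interpolation=2),cv2.resize(cv2.imread('pics/t2.png')[120:240,380:640],None,fx=3,fy=2,interpolation=2)]))
E
```

```text
3.875 [ 0.4676068  -0.33936018  0.33247723] [-1.79950519e+02  2.21699444e-02  2.64028210e+01] [ 0.21106522  0.36966379 -1.73840966]
s2 0.17 20 [ 0.4641 -0.3259  0.1927] [ 0.451 -0.339] [ 0.482 -0.321]
s2 0.195 99 [ 0.4626 -0.3253  0.2096] [ 0.451 -0.338] [ 0.483 -0.32 ]
s2 0.22 91 [ 0.4636 -0.3291  0.2301] [ 0.452 -0.344] [ 0.479 -0.323]
s2 0.245 61 [ 0.4645 -0.3309  0.2559] [ 0.456 -0.341] [ 0.476 -0.326]
s2 0.27 67 [ 0.4646 -0.3306  0.2827] [ 0.457 -0.34 ] [ 0.476 -0.326]
s2 0.295 71 [ 0.4647 -0.3306  0.3068] [ 0.457 -0.34 ] [ 0.474 -0.326]
0.2651572382790196 -0.5029094929999774
```

View pics/s2b.png

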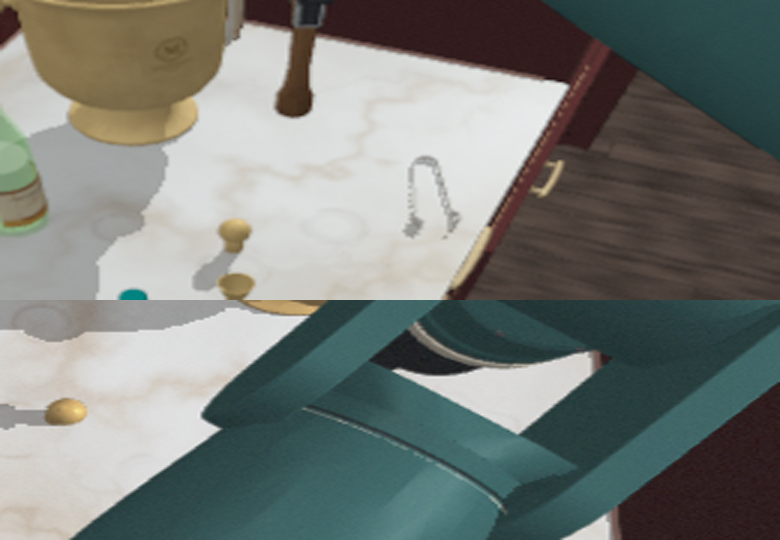

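The muddler hangs straight from the gripper, with its foot at (295,105) in the upper half of the picture and z about 0.19. That clears the bottles. I'll carry it over to the well in two calls.

>>> {"method": "drive_tool", "body": {"moves": [[[1,0.5,-1,0,0,0,0],[1,2,-3.8,0,0,0,0],[1,4,-7.6,0,0,0,0],[1,6,-11.4,0,0,0,0],[1,8,-15.2,0,0,0,0],[1,10,-19,0,0,0,0],[1,12,-22.8,0,0,0,0],[1,14,-26.6,0,0,0,0],[1,16,-30.4,0,0,0,0],[1,18,-34.2,0,0,0,0]]]}}

```text
t: 5.22
ee_pos: [0.4762, 0.0488, 0.3329]
orientation: [-180.0, 0.0, 26.4]
force: [1.0, -0.2, -1.1]
opening: 0.0264
grasp_force: 39.6
```

>>> {"method": "drive_tool", "body": {"moves": [[[1,2,-3.8,0,0,0,0],[1,4,-7.6,0,0,0,0],[1,6,-11.4,0,0,0,0],[1,7.6,-14.4,0,0,0,0],[1,8.3,-15.8,0,0,0,0],[1,8.5,-16.1,0,0,0,0],[1,8.5,-16.1,0,0,0,0],[1,8.5,-16.1,0,0,0,0]]]}}

```text
t: 6.22
ee_pos: [0.4815, 0.2281, 0.3334]
orientation: [180.0, -0.0, 26.3]
force: [-0.1, -0.2, -2.5]
opening: 0.026
grasp_force: 39.6
```

Run:
```python
from h import *
s=arm.get_state(); print(s['t'],s['ee_pos'],s['orientation'],s['force'])
snap('side','s3'); snap('top','t3'); snap('wrist','w3')
stick('s3',s['ee_pos'][:2],.17)
for t in('s3','t3'):
  r=pts(t).reshape(-1,3); q=r[(r[:,2]>.006)&(r[:,2]<.016)&(np.hypot(r[:,0]-.4815,r[:,1]-.229)<.03)]; print(t,len(q),q.min(0) if len(q) else '',q.max(0) if len(q) else '')
im=cv2.imread('pics/s3.png')[140:320,180:340]; cv2.imwrite('pics/s3b.png',np.hstack([cv2.resize(im,None,fx=3,fy=3,interpolation=2)[:540,:400],cv2.resize(cv2.imread('pics/w3.png'),(400,540))]))
```

```text
6.225 [0.48149252 0.22808529 0.33343972] [ 1.79991610e+02 -1.21611154e-02  2.63390048e+01] [-0.07766106 -0.16602374 -2.46537698]
s3 0.17 15 [0.4682 0.2361 0.1935] [0.465 0.218] [0.486 0.244]
s3 0.195 96 [0.4687 0.2369 0.2127] [0.464 0.213] [0.492 0.245]
s3 0.22 113 [0.4719 0.2357 0.2283] [0.466 0.216] [0.494 0.243]
s3 0.245 63 [0.4729 0.2338 0.2559] [0.47  0.222] [0.486 0.239]
s3 0.27 59 [0.4731 0.234  0.2829] [0.47  0.222] [0.484 0.239]
s3 0.295 48 [0.4718 0.2319 0.3052] [0.47  0.222] [0.479 0.239]
s3 299 [0.46508799 0.20263194 0.00606113] [0.51072853 0.2530989  0.01580859]
t3 167 [0.46566237 0.20952548 0.00602296] [0.51082218 0.24367511 0.01594075]
```

View pics/s3b.png

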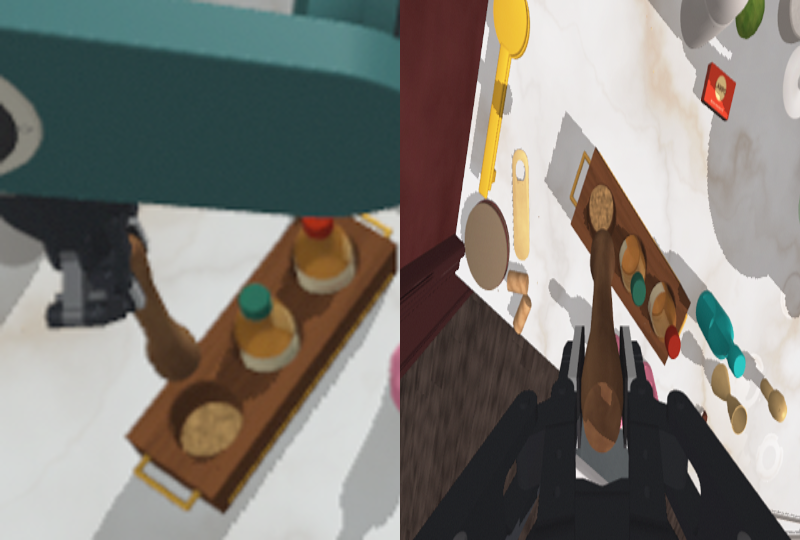

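The muddler's foot is over the empty well. The side crop has the cork at (212,428) and the stick upright. The pad is centred near (0.483, 0.228) and the stick near (0.482, 0.229), against 12 mm of clearance. Descent to contact is about 17.85 cm.

>>> {"method": "drive_tool", "body": {"moves": [[[1,0.1,0,1.5,0,0,0],[1,0.1,0,4.5,0,0,0],[1,0.1,0,7.5,0,0,0],[1,0.1,0,10,0,0,0],[1,0.1,0,12,0,0,0],[1,0.1,0,14,0,0,0],[1,0.1,0,15.5,0,0,0],[1,0.1,0,16.7,0,0,0],[1,0.1,0,17.3,0,0,0],[1,0.1,0,17.3,0,0,0]]]}}

```text
t: 7.62
ee_pos: [0.4823, 0.2294, 0.1602]
orientation: [-180.0, 0.0, 26.4]
force: [-0.1, -0.6, -1.8]
opening: 0.0258
grasp_force: 39.6
```

>>> {"method": "drive_tool", "body": {"moves": [[[1,0,0,0.15,0,0,0],[1,0,0,0.3,0,0,0],[1,0,0,0.4,0,0,0],[1,0,0,0.4,0,0,0]]]}}

```text
t: 8.12
ee_pos: [0.4823, 0.2294, 0.1563]
orientation: [-180.0, 0.0, 26.4]
force: [-0.5, -0.1, -1.6]
opening: 0.0266
grasp_force: 39.6
```

>>> {"method": "drive_tool", "body": {"moves": [[[1,0,0,0.05,0,0,0],[1,0,0,0.1,0,0,0],[1,0,0,0.1,0,0,0]]]}}

```text
t: 8.5
ee_pos: [0.4823, 0.2294, 0.1553]
orientation: [-180.0, 0.0, 26.4]
force: [-1.0, 0.3, -0.6]
opening: 0.0256
grasp_force: 39.6
```

>>> {"method": "drive_tool", "body": {"moves": [[[1,0,0,0.05,0,0,0],[1,0,0,0.05,0,0,0]]]}}

```text
t: 8.75
ee_pos: [0.4823, 0.2294, 0.1549]
orientation: [-180.0, -0.0, 26.4]
force: [-0.6, -0.6, -0.7]
opening: 0.0262
grasp_force: 39.8
```

>>> {"method": "drive_tool", "body": {"moves": [[[1,0,0,0.05,0,0,0],[1,0,0,0.05,0,0,0]]]}}

```text
t: 9.0
ee_pos: [0.4825, 0.2294, 0.1548]
orientation: [180.0, -0.0, 26.4]
force: [-0.1, -0.6, 5.2]
opening: 0.0264
grasp_force: 40.1
```

It has touched down at about 7 N, so I release slowly and then rise.

>>> {"method": "drive_tool", "body": {"moves": [[[0.4,0,0,0,0,0,0],[0.3,0,0,0,0,0,0],[0.2,0,0,0,0,0,0],[0,0,0,0,0,0,0],[-0.4,0,0,0,0,0,0],[-1,0,0,0,0,0,0],[-1,0,0,0,0,0,0],[-1,0,0,0,0,0,0]]], "newtons": 20}}

```text
t: 10.0
ee_pos: [0.4823, 0.2294, 0.1543]
orientation: [-180.0, 0.0, 26.4]
force: [0.4, 0.7, 0.3]
opening: 0.0858
grasp_force: 0.0
```

>>> {"method": "drive_tool", "body": {"moves": [[[-1,0,0,-1,0,0,0],[-1,0,0,-3,0,0,0],[-1,0,0,-6,0,0,0],[-1,0,0,-10,0,0,0],[-1,0,0,-13,0,0,0],[-1,0,0,-14,0,0,0],[-1,0,0,-14,0,0,0]]]}}

```text
t: 10.88
ee_pos: [0.4823, 0.2294, 0.2947]
orientation: [180.0, -0.0, 26.4]
force: [1.2, -0.1, -0.2]
opening: 0.0854
grasp_force: 0.0
```

Run:
```python
from h import *
s=arm.get_state(); print(s['t'],s['ee_pos'],s['force'])
snap('side','s4'); snap('wrist','w4')
stick('s4',(.4825,.2294),.06)
im=cv2.imread('pics/s4.png')[140:320,180:340]; cv2.imwrite('pics/s4b.png',np.hstack([cv2.resize(im,None,fx=3,fy=3,interpolation=2)[:540,:400],cv2.resize(cv2.imread('pics/w4.png'),(400,540))]))
```

```text
10.875 [0.48234634 0.22941388 0.29470006] [ 1.15287584 -0.06669545 -0.22001538]
s4 0.06 73 [0.475  0.2336 0.0619] [0.448 0.195] [0.517 0.264]
s4 0.085 33 [0.4747 0.235  0.0964] [0.472 0.225] [0.485 0.24 ]
s4 0.11 36 [0.4739 0.2351 0.1233] [0.472 0.224] [0.486 0.24 ]
s4 0.135 25 [0.4731 0.2356 0.149 ] [0.469 0.227] [0.481 0.241]
s4 0.16 56 [0.4719 0.2372 0.1782] [0.468 0.222] [0.492 0.243]
s4 0.185 124 [0.4798 0.2308 0.1925] [0.469 0.218] [0.493 0.242]
```

View pics/s4b.png

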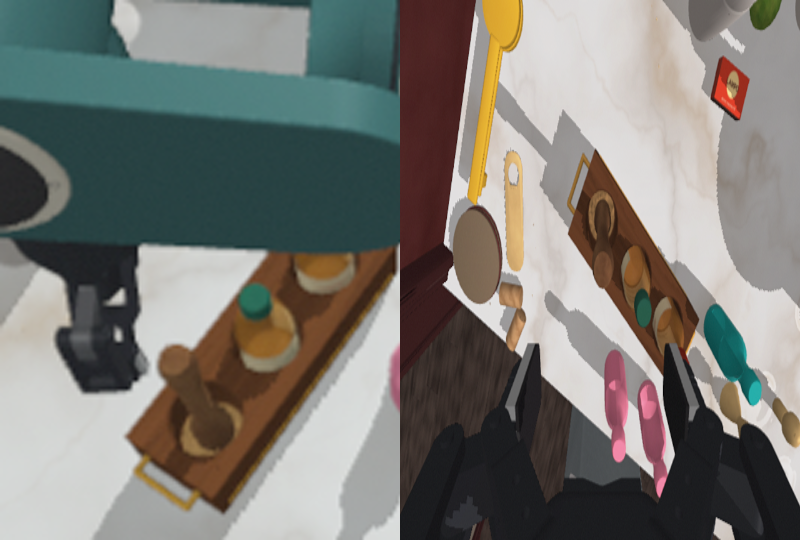

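The muddler stands upright in the well with its foot on the cork, at (205,430) in the side crop. Its top is at about 0.195. Both bottles are standing and the gripper is clear, so I'm handing in.

```bash
python3 -c "
from station import arm
print(arm.hand_in())"
```

```text
the job is handed in; nothing more can be done
None
```

The muddler is standing foot down on the cork pad in the empty well and has been released; both bitters bottles are still upright in their wells, and I handed the job in at about 11 s.

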